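Drop the throat insert into the drum sanding box

TASK

Fit the throat insert with the small hole into the drum sanding box: with your fingertips, nudge it across the top of the box until it drops over the rim into the round recess and lies fully home, flush with the top all round. Push it only, do not pick it up, and leave the other insert and everything else where they are.

Things in the scene. Friction and masses are not known exactly. Their poses are not given: they have to be found in the camera images.
- sanding_box: Shop-made drum sanding box, plywood with a white laminate top, fixed to the bench by two low cleats. The top is flat, 300 mm (box x) by 440 mm (box y), 100 mm above the bench. Origin at the bench surface under the centre of the box; z up.
- recess (a point): Centre of the mouth of the round recess, at the level of the top, in the middle of the box. The recess is 94 mm across and 8 mm deep with a flat ledge as its floor; inside the ledge a 60 mm hole goes through to the hollow box.
- insert_small: The insert to fit: loose flat brown hardboard disc, 90 mm across, 8 mm thick, about 45 g, 16 mm hole in its centre. Starts flat on the box top, clear of the recess, to its +y or -y side (box axes). Origin: centre of its underside; z is its axis, up. Pushed at its edge it slides easily; it tips into the recess when about 13 mm short of the centre and falls flat when pushed on to the middle.
- insert_wide: Throat insert with the wide hole, to be left alone: same brown hardboard disc, 90 mm across, 8 mm thick, but with a 46 mm hole. It lies on the top on the other side of the recess. Origin at the centre of its underside.
- horse: Sawn wooden toy horse, 97 mm long (its y), 61 mm high, 20 mm thick (its x), standing on the box near its long front or back edge. Origin under its middle.
- sleeve: Empty brown sanding sleeve, a tube 38 mm across and 50 mm high, standing on the box near the other long edge. Origin at the centre of its foot.
- elephant: Sawn wooden toy elephant, 90 mm long, 58 mm high, 20 mm thick, standing on the bench to the left (+y) of the box. Origin under its middle.
- knife: Yellow and black utility knife lying on the bench left of the box, about 190 mm long (its x), 20 mm high. Origin under its middle.
- glue: White glue bottle standing on the bench at the left, 60 mm across, 165 mm high. Origin at the centre of its foot.
- drum_rack: Wooden block with four rubber sanding drums standing in it, 75 by 185 mm, 102 mm high, on the bench right (-y) of the box. Origin under its middle.
- offcut: L-shaped pine offcut, 18 mm thick, about 110 by 90 mm, lying on the bench at the right. Origin under its middle.
There are look-alikes about, which are no part of the job. What is shaped like the insert_small but turquoise or yellow is not meant.

How it is judged:
By the outcome, as a careful person would: the job done as asked, in the order asked, and still so for the second after the job is handed in, with the robot touching nothing.
It also fails if it takes over 40 s, if anything falls off the work surface, if the arm or the gripper's body presses on something with over 40 N, if the wrist force passes 120 N, or if a joint passes its speed limit or range.

ROBOT

A 7-joint arm with a two-finger parallel gripper is mounted at the origin on the work surface. World frame = base frame: x ahead of the robot, y to its left, z up, the work surface at z = 0. Lengths are in m, angles in rad, forces in N, time in s.
With the tool pointing down it reaches from about 0.425 to 0.875 m from the base axis. Payload 8.4 kg.
Tool frame: the origin (TCP) lies on the centre line of the jaws, within the pads' length; the fingertips stand 8 mm ahead of it and the grasp point (between the pads) lies 11 mm behind it; z points along the fingers, y is the line along which they close (so a half turn about z gives the same grasp; the last joint's range is limited). The gripper opens to 85 mm and grips with 20 to 120 N. Pads are 22 mm wide; open, the fingers measure 114 mm over their backs; the gripper's body (76 mm by 85 mm) begins 54 mm behind the grasp point. The pads swing forward as they close: fully open they stand 13 mm farther back than shut.
Start: joints at [-1.278, 0.333, 0.04, 1.465, -0.013, 1.343, -0.059], TCP at [0.248, 0.601, 0.239] pointing down, gripper open.
Joint ranges: [-2.58, 2.58], [-0.38, 2.09], [-1.3, 1.39], [0.25, 2.4], [-1.5, 4.64], [0.08, 2.09], [-2.65, 2.65]. Speed limits (rad/s): [2.22, 2.22, 2.79, 2.79, 3.14, 3.14, 3.14].

INTERFACE

Orientations are given as a unit quaternion [x, y, z, w].
In Python, from plant import ctrl gives the robot as it stands. The module is installed in compiled form; this text tells all that it offers.
- The arm moves only by the tool play_rows, never from a script. Its argument "moves" is a list of rows, each a list of 5 numbers: the finger opening in mm, from 0 to 85.4, then the shift along the tool's x, y, z in mm, then the turn about the tool's z in units of 5 degrees (1.0 is 5 degrees). In form: [[hand, tx, ty, tz, roll], ...]. A call has 1 to 5 rows; each row shifts and turns the commanded pose from where the row before left it, along the tool's axes as they then stand; what a row does not reach is not made up. A row lasts 1/12 s, in which the tool goes at most 41.7 mm and 7.16 degrees, less where a joint would pass 70% of its speed; a pose out of reach is approached as far as the arm can. A call is refused whole if a number of a shift passes 41.7 or a number of a turn 1, either way. A call with a gripper value outside its range is refused whole. The fingers move at their own pace and stop on an object; the grip force is fixed at half the most. Time passes only in rows, so rows that do not move let the fingers close. It gives the time, the measured TCP pose, the force, the opening and the grip force at its end, in the units of the state.
- ctrl.read_state(): the state, without advancing time (a new reading comes with each control period).
- ctrl.camera(name): name is "scene" or "top" or "wrist"; returns a dict with "frame" (384x512x3 uint8, blue, green, red), "mtx" (3x3 intrinsics, pixels), "extrinsics" (4x4, takes a point from camera to world coordinates); the wrist camera has in their place "hand_eye" (4x4, takes a point from camera to tool coordinates, whose origin is the TCP and whose axes are the flange's). Camera axes: x right, y down, z forward; pixel columns grow to the right and rows downward; lengths in m; the calibration is good to about 2 mm. A picture is of the moment at which its call begins: read the wrist's pose just before it. There is no depth.
- ctrl.finish_job(): hands the job in; it is judged then, once.
The state is a dict: "time": time; "qpos": joint angles; "qd": joint speeds; "effort": joint torques, N m; "ee_pos": TCP position; "orientation": TCP orientation; "wrist_force": force on the tool from outside, world axes, zero at the start; "moment": the same for the moment, N m; "opening": opening from 0.0 (shut) to 1.0 (fully open); "finger_force": force on a finger pad.
Only numpy, scipy, OpenCV 4.12 (cv2) and the standard library are available. Lean on these libraries where they do the work, as an engineer would, in place of code of your own. Each camera call takes 0.05 s, during which the arm holds its last target. There are 200 camera calls.

## Working session

There is one attempt and no reset: what is moved stays moved. The work goes in short steps, Python scripts to look and compute and a tool call to move; the robot and the scene stay as the last step left them, time stands still between calls to the robot, and variables do not carry over. Pictures are saved under pics/ and viewed, at most 10 in all, crops included, and the job is handed in when it is done.

Besides the shell and the picture viewer there is one more tool, called after ">>>" as a command line: name --pt "numbers of a row" for each row, then --argument value for the rest. play_rows: Moves the arm, as the interface text tells. Its arguments: {"type":"object","properties":{"moves":{"type":"array"}},"required":["moves"]}

```bash
mkdir -p pics
python3 - <<'E'
from plant import ctrl
import cv2,numpy as np
s=ctrl.read_state();print(s['time'],s['ee_pos'],s['orientation'],s['opening'])
for n in('scene','top'):
    c=ctrl.camera(n);cv2.imwrite(f'pics/{n}1.png',c['frame']);np.savez(f'{n}1.npz',**c);print(c['mtx'],c['extrinsics'])
c=ctrl.camera('wrist');print(c['hand_eye'])
E
```

```text
0.0 [0.24808527 0.60032522 0.23844218] [ 1.94682524e-01  9.80865995e-01 -7.78271715e-04 -1.00420292e-04] 1.0010796254778493
[[379.36002645   0.         252.41132923]
 [  0.         379.36002645 195.19125699]
 [  0.           0.           1.        ]] [[ 0.777268    0.53076734 -0.33784684  0.9091399 ]
 [ 0.62914951 -0.6513845   0.42410981 -0.4815152 ]
 [ 0.00503545 -0.54220316 -0.84023234  1.05643724]
 [ 0.          0.          0.          1.        ]]
[[458.84384943   0.         255.26613555]
 [  0.         458.84384943 190.96202876]
 [  0.           0.           1.        ]] [[-0.02464279 -0.99714607  0.07136138  0.42312651]
 [-0.99967446  0.02505141  0.00483669  0.02286856]
 [-0.00661059 -0.07121896 -0.9974388   1.832617  ]
 [ 0.          0.          0.          1.        ]]
[[ 9.87929386e-04 -9.65520505e-01 -2.60325138e-01  6.57511835e-02]
 [ 9.99999471e-01  8.79248272e-04  5.33934710e-04  1.00645938e-03]
 [-2.86634482e-04 -2.60325528e-01  9.65520863e-01 -1.34744399e-01]
 [ 0.00000000e+00  0.00000000e+00  0.00000000e+00  1.00000000e+00]]
```

View pics/top1.png

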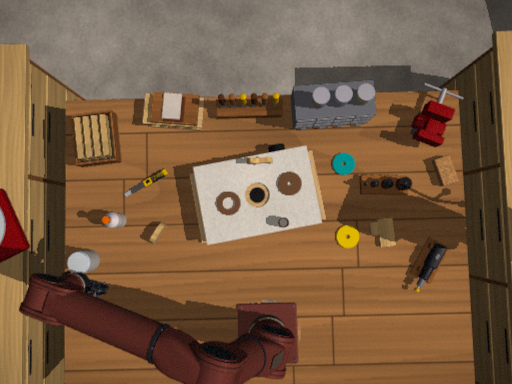

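View pics/scene1.png

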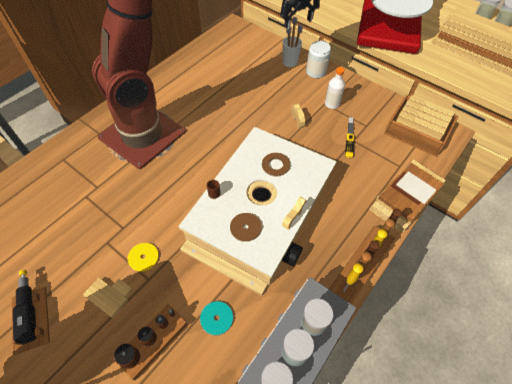

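Candidates in the top view: brown disc (289,183) with a small hole, brown disc (228,203) with a wide hole, turquoise (344,163), yellow (347,237). I choose (289,183). I'll check it in a crop and measure.

```bash
cat > h.py <<'E'
import numpy as np,cv2
def ray(c,u,v,z):
    K,E=c['mtx'],c['extrinsics'];d=E[:3,:3]@np.linalg.solve(K,[u,v,1.]);o=E[:3,3]
    return o+d*(z-o[2])/d[2]
def proj(c,p):
    K,E=c['mtx'],c['extrinsics'];q=K@(E[:3,:3].T@(np.asarray(p)-E[:3,3]));return q[:2]/q[2]
def discs(c,seeds,r=28):
    """outer outline of dark things on the white top near each seed, centre & diameter at z=.108"""
    g=c['frame'].max(2);m=(g<135).astype(np.uint8)
    out=[]
    n,l,st,ce=cv2.connectedComponentsWithStats(m)
    for u,v in seeds:
        w=l[v-r:v+r,u-r:u+r];k=np.bincount(w[w>0]).argmax()
        ct=max(cv2.findContours((l==k).astype(np.uint8),0,1)[0],key=len)
        P=np.array([ray(c,a,b,.108)[:2] for a,b in ct[:,0]])*1000
        (x,y),(a,b),t=cv2.fitEllipse(P.astype(np.float32));out.append((x,y,a,b))
    return np.round(out,1)
E
python3 - <<'E'
from h import *
t=dict(np.load('top1.npz'));s=dict(np.load('scene1.npz'))
print('top',discs(t,[(289,183),(228,203)],16));print('scene',discs(s,[(246,227),(276,164)],18))
for c,pts in((t,[(257.5,195),(254,161),(278,221),(193,167),(312,147),(325,207),(205,242)]),(s,[(262,192),(294,212),(214,188)])):
    print([np.round(ray(c,u,v,.1)[:2]*1000).tolist() for u,v in pts])
a=cv2.resize(t['frame'][135:255,180:335],None,fx=5,fy=5,interpolation=cv2.INTER_CUBIC);cv2.imwrite('pics/crop1.png',a[:600])
E
```

```text
top [[573.4 -93.9  84.3  92. ]
 [504.8 137.2  83.9  90.3]]
scene [[579.5 -96.   84.5  85.7]
 [511.4 135.5  83.1  84.7]]
[[532.0, 23.0], [661.0, 33.0], [432.0, -52.0], [644.0, 266.0], [709.0, -189.0], [480.0, -230.0], [360.0, 225.0]]
[[540.0, 28.0], [655.0, 33.0], [418.0, -52.0]]
```

View pics/crop1.png

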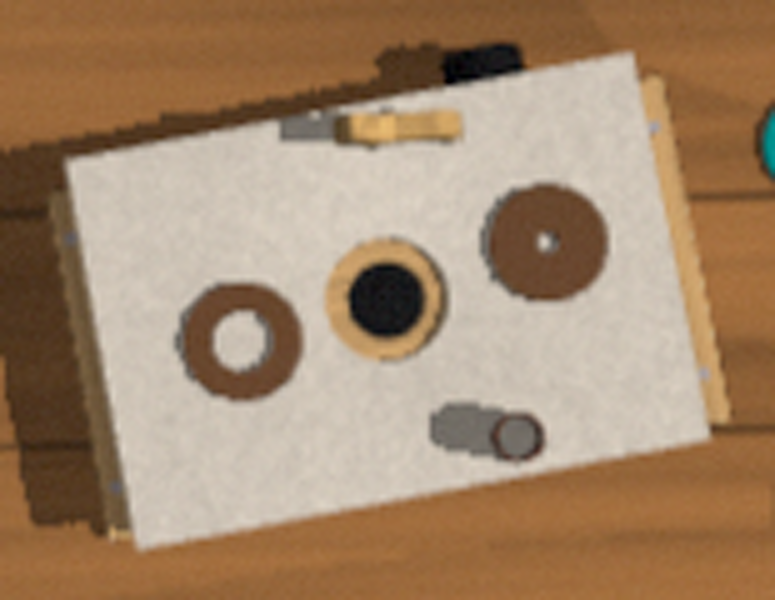

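The crop confirms it: the small-hole disc is on the right, centred at about crop (546,241), and the wide-hole disc is on the left at (241,341). The recess is at (386,299). I'll approach behind the insert, high up, with the fingers 50 mm apart so the disc nests between the two tips.

>>> play_rows --pt "50 -24.5 -22.8 -2 0" --pt "50 -24.5 -22.8 -2 0" --pt "50 -24.5 -22.8 -2 0" --pt "50 -24.5 -22.8 -2 0" --pt "50 -24.5 -22.8 -2 0"

```text
time: 0.57
ee_pos: [0.3183, 0.4469, 0.2491]
orientation: [0.195, 0.981, -0.0, -0.0]
wrist_force: [-0.0, -0.7, 0.1]
opening: 0.584
finger_force: 0.0
```

>>> play_rows --pt "50 -24.5 -22.8 0 0" --pt "50 -24.5 -22.8 0 0" --pt "50 -24.5 -22.8 0 0" --pt "50 -24.5 -22.8 0 0" --pt "50 -24.5 -22.8 0 0"

```text
time: 0.98
ee_pos: [0.3879, 0.2948, 0.2492]
orientation: [0.195, 0.981, 0.0, -0.0]
wrist_force: [-0.3, -0.2, -0.1]
opening: 0.583
finger_force: 0.0
```

>>> play_rows --pt "50 -24.5 -22.8 0 0" --pt "50 -24.5 -22.8 0 0" --pt "50 -24.5 -22.8 0 0" --pt "50 -24.5 -22.8 0 0" --pt "50 -24.5 -22.8 0 0"

```text
time: 1.4
ee_pos: [0.4575, 0.1426, 0.2493]
orientation: [0.195, 0.981, 0.0, -0.0]
wrist_force: [0.2, 0.6, -0.1]
opening: 0.591
finger_force: 0.0
```

>>> play_rows --pt "50 -24.5 -22.8 0 0" --pt "50 -24.5 -22.8 0 0" --pt "50 -24.5 -22.8 0 0" --pt "50 -24.5 -22.8 0 0" --pt "50 -24.5 -22.8 0 0"

```text
time: 1.82
ee_pos: [0.5272, -0.0095, 0.2494]
orientation: [0.195, 0.981, 0.0, 0.0]
wrist_force: [0.4, 0.3, 0.0]
opening: 0.589
finger_force: 0.0
```

>>> play_rows --pt "50 -24.5 -22.8 0 0" --pt "50 -24.5 -22.8 0 0" --pt "50 -24.5 -22.8 0 0" --pt "50 -24.5 -22.8 0 0" --pt "50 -24.5 -22.8 0 0"

```text
time: 2.23
ee_pos: [0.5971, -0.1613, 0.2492]
orientation: [0.194, 0.981, 0.0, -0.0]
wrist_force: [0.8, 0.8, 0.6]
opening: 0.59
finger_force: 0.0
```

>>> play_rows --pt "50 0 0 0 1" --pt "50 0 0 0 1" --pt "50 0 0 0 1" --pt "50 0 0 0 1" --pt "50 0 0 0 1"

```text
time: 2.65
ee_pos: [0.5965, -0.16, 0.249]
orientation: [0.404, 0.915, -0.0, -0.0]
wrist_force: [-0.1, -0.1, 0.4]
opening: 0.581
finger_force: 0.0
```

>>> play_rows --pt "50 0 0 0 1" --pt "50 0 0 0 1" --pt "50 0 0 0 1" --pt "50 0 0 0 1" --pt "50 0 0 0 0.9"

```text
time: 3.07
ee_pos: [0.5965, -0.1599, 0.2491]
orientation: [0.589, 0.808, -0.0, -0.0]
wrist_force: [-0.3, -0.4, -0.2]
opening: 0.587
finger_force: 0.0
```

```bash
cat >> h.py <<'E'
from scipy.spatial.transform import Rotation as Rn
def wrist():
    from plant import ctrl
    s=ctrl.read_state();c=ctrl.camera('wrist');T=np.eye(4);T[:3,:3]=Rn.from_quat(s['orientation']).as_matrix();T[:3,3]=s['ee_pos']
    c['extrinsics']=T@c['hand_eye'];c['T']=T;return s,c
E
python3 - <<'E'
from h import *
s,c=wrist();cv2.imwrite('pics/w1.png',c['frame']);np.savez('w1.npz',**c)
print(s['time'],c['T'].round(4),s['opening'],s['wrist_force'],s['qpos'])
E
```

```text
3.0667 [[-3.057e-01  9.521e-01 -5.000e-04  5.965e-01]
 [ 9.521e-01  3.057e-01  1.000e-04 -1.599e-01]
 [ 2.000e-04 -5.000e-04 -1.000e+00  2.491e-01]
 [ 0.000e+00  0.000e+00  0.000e+00  1.000e+00]] 0.5870611233081722 [-0.34275676 -0.35160523 -0.1544602 ] [-0.48383391  0.34089496  0.86387209  1.56780888 -0.26315445  1.35528497
  0.71904423]
```

View pics/w1.png

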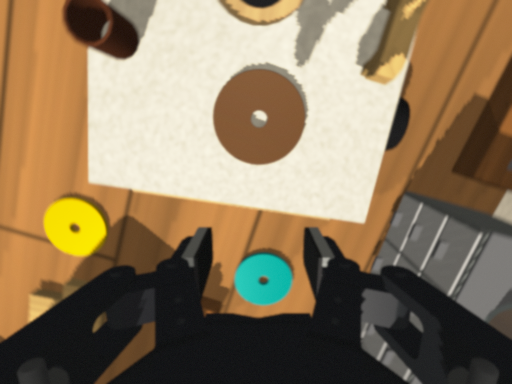

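The wrist view shows the small-hole insert at (259,116), centred between the fingers, and the near arc of the recess at the top edge around (262,10). The turquoise disc is far below, on the bench. Next I'll measure both in tool axes.

```bash
cat >> h.py <<'E'
from scipy.optimize import least_squares
def tool(c,uv,z):
    Ti=np.linalg.inv(c['T']);return np.array([(Ti@np.r_[ray(c,u,v,z),1])[:2]*1000 for u,v in uv])
def circ(P,r,g):
    f=least_squares(lambda p:np.hypot(*(P-p).T)-r,g,loss='soft_l1');return f.x.round(1),round(np.abs(f.fun).mean(),2)
def measure(c,disc,rec=None):
    f=c['frame'].astype(int);hsv=cv2.cvtColor(c['frame'],cv2.COLOR_BGR2HSV)
    m=((hsv[...,1]>80)).astype(np.uint8);n,l,st,ce=cv2.connectedComponentsWithStats(m)
    def edge(uv):
        w=l[uv[1]-12:uv[1]+12,uv[0]-12:uv[0]+12] if uv[1]>12 else l[0:uv[1]+12,uv[0]-12:uv[0]+12]
        k=np.bincount(w[w>0]).argmax();ct=max(cv2.findContours((l==k).astype(np.uint8),0,1)[0],key=len)[:,0]
        return ct[(ct[:,1]>1)&(ct[:,0]>1)&(ct[:,0]<510)]
    P=tool(c,edge(disc),.108);print('disc',circ(P,45,P.mean(0)))
    if rec:
        Q=tool(c,edge(rec),.1);print('recess',circ(Q,47,Q.mean(0)+[40,0]),len(Q))
E
python3 - <<'E'
from h import *
c=dict(np.load('w1.npz'));measure(c,(259,145),(262,15))
t=dict(np.load('top1.npz'));t['T']=c['T']
print(tool(t,[(257.3,194.7)],.1)); print(np.round((np.linalg.inv(c['T'])@[.5764,-.095,.1,1])*1000))
E
```

```text
disc (array([67.5,  1.8]), np.float64(1.08))
recess (array([198.8,   3.7]), np.float64(3.97)) 114
[[194.43803116  -4.43446747]]
[  68.    1.  149. 1000.]
```

>>> play_rows --pt "50 2 0.4 30 0" --pt "50 2 0.4 30 0" --pt "50 2 0.4 30 0" --pt "50 2 0.4 25 0" --pt "50 0 0 15 0"

```text
time: 3.53
ee_pos: [0.5942, -0.1507, 0.1161]
orientation: [0.586, 0.81, -0.001, -0.002]
wrist_force: [0.1, -0.3, -0.2]
opening: 0.584
finger_force: 0.0
```

>>> play_rows --pt "50 0 0 3 0" --pt "50 0 0 3 0" --pt "50 0 0 0 0" --pt "50 0 0 0 0"

```text
time: 3.87
ee_pos: [0.5963, -0.1523, 0.1145]
orientation: [0.587, 0.809, 0.0, 0.001]
wrist_force: [-0.3, 0.1, -0.3]
opening: 0.586
finger_force: 0.0
```

Run:
```python
from h import *
s,c=wrist();cv2.imwrite('pics/w2.png',c['frame']);np.savez('w2.npz',**c)
print(s['time'],s['ee_pos'],s['wrist_force'])
```

```text
3.8667 [ 0.5963198  -0.15225469  0.11452302] [-0.33237807  0.12350006 -0.32626215]
```

View pics/w2.png

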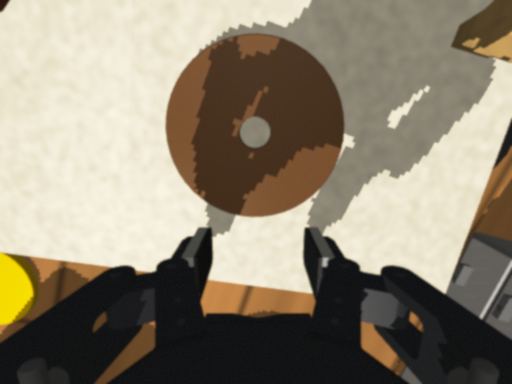

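The insert is centred at (256,125), ahead of the tips, which are at about (205,232) and (315,232). There is no contact yet, so I'll feel for the top.

>>> play_rows --pt "50 0 0 2 0" --pt "50 0 0 2 0" --pt "50 0 0 0 0"

```text
time: 4.17
ee_pos: [0.5957, -0.1518, 0.1093]
orientation: [0.587, 0.809, 0.0, 0.0]
wrist_force: [-0.9, 0.1, 0.1]
opening: 0.584
finger_force: 0.0
```

>>> play_rows --pt "50 0 0 2 0" --pt "50 0 0 0 0" --pt "50 0 0 0 0"

```text
time: 4.42
ee_pos: [0.5956, -0.1519, 0.1072]
orientation: [0.587, 0.809, -0.0, -0.0]
wrist_force: [-0.0, -0.8, 0.3]
opening: 0.584
finger_force: 0.0
```

>>> play_rows --pt "50 0 0 2 0" --pt "50 0 0 0 0" --pt "50 0 0 0 0"

```text
time: 4.67
ee_pos: [0.5956, -0.1519, 0.1052]
orientation: [0.587, 0.809, -0.0, -0.0]
wrist_force: [-0.9, 0.3, 0.0]
opening: 0.583
finger_force: 0.0
```

>>> play_rows --pt "50 0 0 1.5 0" --pt "50 0 0 0 0" --pt "50 0 0 0 0"

```text
time: 4.92
ee_pos: [0.5957, -0.1519, 0.1051]
orientation: [0.587, 0.809, 0.0, -0.0]
wrist_force: [-5.1, 2.5, 14.2]
opening: 0.585
finger_force: 7.1
```

>>> play_rows --pt "50 0 0 1.5 0" --pt "50 0 0 0 0" --pt "50 0 0 0 0"

```text
time: 5.17
ee_pos: [0.5958, -0.1519, 0.105]
orientation: [0.587, 0.809, 0.001, -0.0]
wrist_force: [-12.8, 4.7, 28.8]
opening: 0.584
finger_force: 14.4
```

The tips touch at TCP z 0.105. I'll lift to about 2 mm clearance and push partway.

>>> play_rows --pt "50 0 0 -4.8 0" --pt "50 0 0 0 0" --pt "50 6 0 0 0" --pt "50 6 0 0 0" --pt "50 6 0 0 0"

```text
time: 5.58
ee_pos: [0.5896, -0.1341, 0.1066]
orientation: [0.587, 0.809, -0.0, -0.0]
wrist_force: [-0.0, -1.3, 0.6]
opening: 0.585
finger_force: 0.3
```

>>> play_rows --pt "50 8 0 0 0" --pt "50 8 0 0 0" --pt "50 8 0 0 0" --pt "50 8 0 0 0" --pt "50 5 0 0 0"

```text
time: 6.0
ee_pos: [0.5783, -0.098, 0.107]
orientation: [0.587, 0.81, 0.0, -0.0]
wrist_force: [-0.4, 0.0, -0.5]
opening: 0.584
finger_force: 0.1
```

>>> play_rows --pt "50 3 0 0 0" --pt "50 0 0 0 0" --pt "50 0 0 0 0"

```text
time: 6.25
ee_pos: [0.5778, -0.0967, 0.1072]
orientation: [0.587, 0.809, 0.0, 0.0]
wrist_force: [-0.6, -0.6, -0.0]
opening: 0.586
finger_force: 0.0
```

Run:
```python
from h import *
s,c=wrist();cv2.imwrite('pics/w3.png',c['frame']);np.savez('w3.npz',**c)
print(s['time'],s['ee_pos'],s['wrist_force'])
```

```text
6.25 [ 0.57775157 -0.09668466  0.10724338] [-0.61247976 -0.57302809 -0.0146782 ]
```

View pics/w3.png

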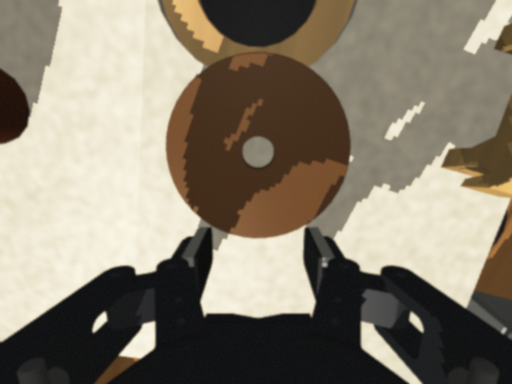

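The disc, at (258,145), is nested between the tips. The recess lies directly ahead, with rim edges at about (160,0) and (356,0). I'll measure the lateral offset.

Run:
```python
from h import *
c=dict(np.load('w3.npz'));hsv=cv2.cvtColor(c['frame'],cv2.COLOR_BGR2HSV);m=hsv[...,1]>80
uv=[]
for v in range(1,46,4):
    r=np.flatnonzero(m[v,120:400])+120;uv+=[(r[0],v),(r[-1],v)]
print(uv[:2],uv[-2:]);print('rec',circ(tool(c,uv,.1),47,[130,0]))
uv=[]
for v in range(85,215,6):
    r=np.flatnonzero(m[v,120:400])+120;uv+=[(r[0],v),(r[-1],v)]
print('disc',circ(tool(c,uv,.108),45,[50,0]))
```

```text
[(np.int64(162), 1), (np.int64(353), 1)] [(np.int64(184), 45), (np.int64(331), 45)]
rec (array([133.3,   0.6]), np.float64(0.54))
disc (array([50.5,  0.7]), np.float64(0.73))
```

They are laterally aligned with 83 mm to go. I'll push 66 mm, then go gently.

>>> play_rows --pt "50 8 0 0 0" --pt "50 8 0 0 0" --pt "50 8 0 0 0" --pt "50 8 0 0 0" --pt "50 8 0 0 0"

```text
time: 6.72
ee_pos: [0.565, -0.0576, 0.1071]
orientation: [0.587, 0.809, 0.0, -0.0]
wrist_force: [-0.1, 0.4, -0.0]
opening: 0.584
finger_force: 0.3
```

>>> play_rows --pt "50 8 0 0 0" --pt "50 6 0 0 0" --pt "50 6 0 0 0" --pt "50 4 0 0 0" --pt "50 2 0 0 0"

```text
time: 7.13
ee_pos: [0.5571, -0.0332, 0.1071]
orientation: [0.587, 0.809, 0.0, -0.0]
wrist_force: [0.6, -1.3, -0.3]
opening: 0.585
finger_force: 0.3
```

>>> play_rows --pt "50 3 0 0 0" --pt "50 3 0 0 0" --pt "50 3 0 0 0" --pt "50 2 0 0 0" --pt "50 0 0 0 0"

```text
time: 7.55
ee_pos: [0.5537, -0.023, 0.107]
orientation: [0.587, 0.809, -0.0, -0.0]
wrist_force: [-0.1, 0.5, 1.3]
opening: 0.584
finger_force: 0.0
```

Run:
```python
from h import *
s,c=wrist();cv2.imwrite('pics/w4.png',c['frame']);np.savez('w4.npz',**c)
print(s['time'],s['ee_pos'],s['wrist_force'])
```

```text
7.55 [ 0.55365583 -0.02302022  0.10703016] [-0.05738365  0.4594302   1.34200344]
```

View pics/w4.png

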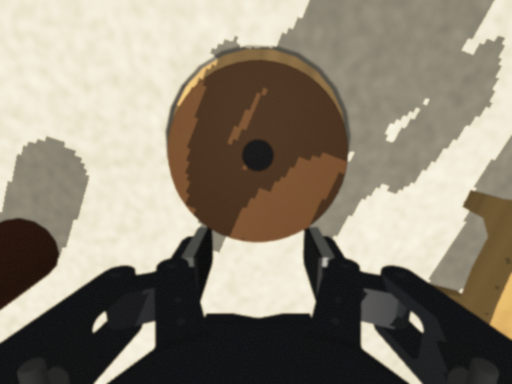

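The insert has tipped in, with its far edge down and a ledge crescent showing at (258,55), about 7 mm short. I'll push on gently.

>>> play_rows --pt "50 2 0 0 0" --pt "50 2 0 0 0" --pt "50 2 0 0 0" --pt "50 0 0 0 0" --pt "50 0 0 0 0"

```text
time: 8.02
ee_pos: [0.5519, -0.0176, 0.1071]
orientation: [0.587, 0.809, -0.0, -0.0]
wrist_force: [0.0, -0.5, -0.2]
opening: 0.587
finger_force: 0.0
```

>>> play_rows --pt "50 1 0 0 0" --pt "50 1 0 0 0" --pt "50 0 0 0 0"

```text
time: 8.27
ee_pos: [0.5513, -0.0157, 0.1071]
orientation: [0.587, 0.809, 0.0, -0.0]
wrist_force: [-1.1, -0.7, -0.5]
opening: 0.586
finger_force: 0.0
```

Run:
```python
from h import *
s,c=wrist();cv2.imwrite('pics/w5.png',c['frame']);np.savez('w5.npz',**c)
print(s['time'],s['ee_pos'],s['wrist_force'])
```

```text
8.2667 [ 0.55130957 -0.0157328   0.10710855] [-1.14354853 -0.65189951 -0.46912258]
```

View pics/w5.png

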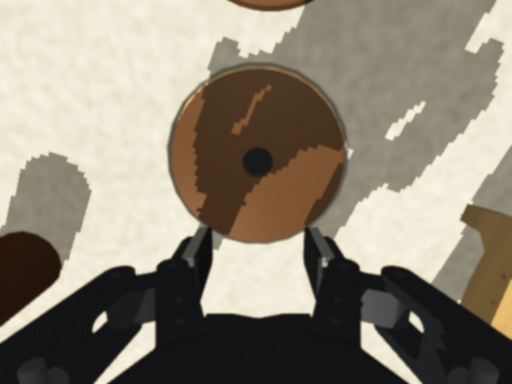

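The insert looks in, with only a thin crescent left at (258,66). I'll back off and check whether the near edge is down.

>>> play_rows --pt "50 -6 0 0 0" --pt "50 -10 0 -10 0" --pt "50 -5 0 -20 0" --pt "50 0 0 -10 0" --pt "50 0 0 0 0"

```text
time: 8.73
ee_pos: [0.5595, -0.0372, 0.1499]
orientation: [0.588, 0.809, 0.001, 0.002]
wrist_force: [0.3, 0.2, -1.2]
opening: 0.585
finger_force: 0.0
```

>>> play_rows --pt "50 0 0 0 0" --pt "50 0 0 0 0"

```text
time: 8.9
ee_pos: [0.5576, -0.0356, 0.1467]
orientation: [0.587, 0.809, -0.0, -0.0]
wrist_force: [0.4, 1.0, -0.2]
opening: 0.59
finger_force: 0.0
```

Run:
```python
from h import *
s,c=wrist();np.savez('w6.npz',**c);print(s['time'],s['ee_pos'])
q=np.array([.5517,-.0157+.0,.1])
T=np.linalg.inv(c['T']);w3=dict(np.load('w3.npz'))['T']@[.1333,.0006,0,1];w3[2]=.1
u,v=proj(c,w3[:3]).round().astype(int);print(u,v)
a=c['frame'][max(0,v-75):v+75,u-100:u+100];cv2.imwrite('pics/w6.png',cv2.resize(a,None,fx=4,fy=4,interpolation=cv2.INTER_CUBIC))
hsv=cv2.cvtColor(c['frame'],cv2.COLOR_BGR2HSV);m=(hsv[...,1]>80).astype(np.uint8)
n,l,st,ce=cv2.connectedComponentsWithStats(m);k=l[v+25,u];ct=max(cv2.findContours((l==k).astype(np.uint8),0,1)[0],key=len)[:,0]
(x,y),d,t=cv2.fitEllipse(ct);print(x,y,d)
for z in(.1,.104,.108):print(z,cv2.fitEllipse(tool(c,ct,z).astype(np.float32)))
```

```text
8.9 [ 0.55758277 -0.03558858  0.14670156]
258 115
257.6087951660156 114.70447540283203 (140.95700073242188, 147.3212890625)
0.1 ((66.3440170288086, 0.655728280544281), (89.73560333251953, 90.41387939453125), 100.52572631835938)
0.104 ((66.34679412841797, 0.653480589389801), (87.75765991210938, 88.42098236083984), 100.52569580078125)
0.108 ((66.34957122802734, 0.6512332558631897), (85.77971649169922, 86.42809295654297), 100.52572631835938)
```

View pics/w6.png

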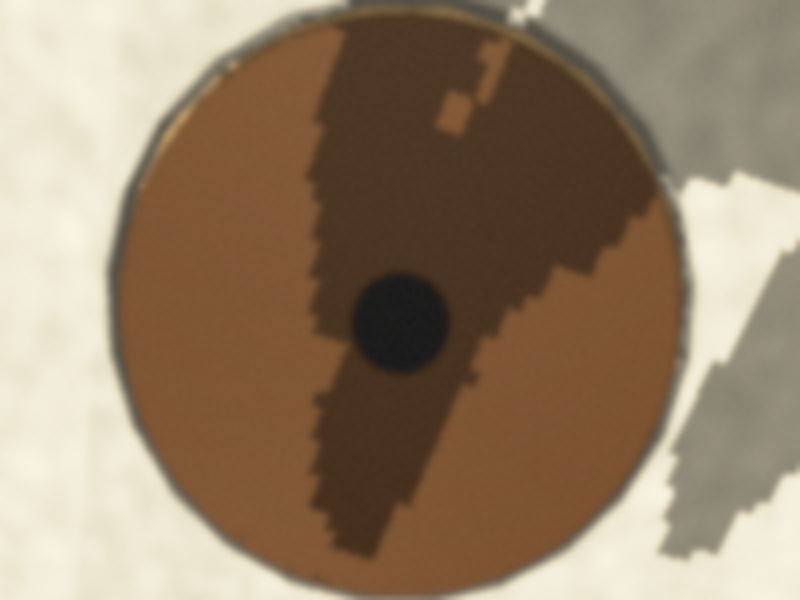

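The outline fits a 90 mm circle exactly at the top's level, round in both directions, with the rim gap visible all around. The insert is flush. I'll retreat and hand in.

>>> play_rows --pt "50 0 0 -25 0" --pt "50 0 0 -30 0" --pt "50 0 0 -25 0" --pt "50 0 0 0 0" --pt "50 0 0 0 0"

```text
time: 9.37
ee_pos: [0.5583, -0.0355, 0.2276]
orientation: [0.587, 0.809, 0.001, 0.0]
wrist_force: [0.1, 0.7, -0.4]
opening: 0.586
finger_force: 0.0
```

Run:
```python
from plant import ctrl
print(ctrl.finish_job())
```

```text
the job is handed in; nothing more can be done
None
```

The small-hole insert was pushed into the recess and measured flush with the box top, the gripper touched nothing else but the bare top when feeling its height, and the job was handed in at about 9.4 s (no verdict was returned).

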